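Take the weight off the pressure cooker and hold its lid lock open

TASK

The pressure cooker has cooled down: lift the regulator weight off the vent on its lid and hang it by its wire ring on the free middle peg of the peg rack, and leave it hanging there. Only then pull the spring-loaded lock slide on the cooker's long handle out, away from the lid, until its outer end lines up with the mark lines on the handle, and keep it there: finish while still holding it at the mark so that I can turn the lid off. Leave the other things on the counter where they are.

Things in the scene. Friction and masses are not known exactly. Their poses are not given: they have to be found in the camera images.
- cooker: Stainless pressure cooker, fixed, pot 220 mm across; origin at the centre of its underside. Lid rim 236 mm across, 142 mm up; the lid domes to 168 mm at the central vent. Its long black handle points along its own -x: 34 mm wide, from 118 to 318 mm out from the centre, flat top 165 mm up, the pot's own handle right below. A short grip sticks out to +x, to 165 mm, 130 mm up.
- vent (a point): Top of the dark 22 mm wide nut in the middle of the lid, 178 mm above the counter, on which the weight sits. A thin vent pipe, 8 mm thick, stands 10 mm above it into the weight's bore.
- weight: Regulator weight, loose, 90 g: steel cylinder 38 mm across, 36 mm high, with a stiff upright wire ring on top, 69 mm in all; origin at the centre of its underside. Lifts straight off the vent. The ring lies in its own y-z plane, so a peg passes through along its x: grip the cylinder across its y and the ring stays free between the fingers. The lid is 11 mm below its underside.
- weight_ring (a point): Middle of the ring's opening, 50 mm above the weight's underside. The opening is 26 mm wide and runs from 36 to 63 mm above the underside; the wire is 4 mm thick. With the weight hanging, this point is about 9 mm below the peg's axis.
- peg_rack: Oak peg rack, fixed: a 320 mm wide, 46 mm high rail on two posts, top edge 251 mm up, with three pegs 105 mm apart on its front, which faces its own -x. A white rice paddle (56 mm wide) hangs on the peg at its +y and a tea strainer (56 mm wide) on the one at -y; the middle peg is free. Origin at the underside of the foot, below the rail's middle.
- free_peg (a point): On the axis of the free middle peg, 34 mm out from the rail's front face, 236 mm above the counter; axes are those of the rack. The peg sticks out along the rack's -x, rising 10 degrees outwards, 9 mm thick, with a 14 mm wide knob at the tip; the tip is 65 mm from the rail's face and 241 mm above the counter.
- lock_slide (a joint): Position of the lock slide on top of the long handle, in m: 0 is at rest against its inner stop, growing as it is pulled outwards along the handle (the cooker's -x). A spring always draws it back: about 3 N at 0, 7 N at the mark, 10 N at the outer stop at 0.045. At 0.028 its outer end is level with the mark.
- slide_grip (a point): Centre of the top of the slide's grey ridged thumb block, 184 mm above the counter, 165 mm out from the cooker's centre at rest; it moves with the slide. The block is 26 mm long along the handle, 16 mm wide across it and stands 19 mm above the handle's top; its sides are free to pinch from above, down to the handle's top.
- slide_end (a point): Outer end of the steel plate of the slide (14 mm wide, 3 mm thick), 45 mm further out than the thumb block's centre; it moves with the slide.
- mark (a point): The mark: two short metal lines across the handle's top, one either side of the slide's track; this point lies midway between them on the handle's top, 238 mm out from the cooker's centre, 28 mm beyond the slide's outer end at rest. Fixed to the cooker.
- tiffin: Bystander: three-layer steel tiffin carrier, 134 mm across (160 mm over its side latch), 235 mm high to its handle; origin under its centre.
- egg_mould: Bystander: red silicone egg mould with seven cups, 172 mm across, 34 mm high; origin under its centre.
- fork: Bystander: white plastic fork lying flat, 170 mm long along its x, 4 mm high; origin near its middle.
- teacup: Bystander: white ceramic teacup, 86 mm across the rim, 62 mm high, handle at its +y; origin under its centre.
- spice_jar: Bystander: glass spice jar, 54 mm across, 85 mm high; origin under its centre.
- sauce_bottle: Bystander: glass sauce bottle, 62 mm across, 200 mm high; origin under its centre.
Things that resemble listed ones, but are neither listed nor needed, are in the scene too. What is shaped like the weight but turquoise is not meant.

How it is judged:
On the way, in this order (a step that is already met when the one before it is completed fails the run):
1. the weight hangs by its ring on the free middle peg, let go (x of weight_ring in the frame of free_peg between -0.03 and 0.032 m and y of weight_ring in the frame of free_peg between -0.01 and 0.01 m and z of weight_ring in the frame of free_peg between -0.022 and 0.002 m and angle between weight's own z axis and vertical below 0.4 rad and contact force between weight and peg_rack above 0.3 N and contact force between weight and the arm below 0.05 N and contact force between weight and the fingers below 0.05 N and linear speed of weight below 0.08 m/s), for 0.3 s.
2. the gripper holds the lock slide at the mark, the weight still hanging (all of step 1 and value of joint lock_slide between 0.0235 and 0.0325 m and contact force between the fingers and lock_slide above 1.5 N), for 0.3 s.
At the end, for the whole second after the job is handed in: The weight hangs at rest by its ring on the middle peg of the rack, upright, touched by nothing but the rack; the gripper's fingers hold the lock slide with its outer end level with the mark lines, within 4.5 mm (slide pulled out 23.5 to 32.5 mm), and stay holding it (all of step 2); the arm keeps its last pose, push and grip.
It fails at once if the lock slide is pulled out while the weight is not on the peg (value of joint lock_slide above 0.008 m and distance between weight_ring and free_peg above 0.045 m).
It fails at once if another thing on the counter is shifted by more than 30 mm (distance of any of tiffin, egg_mould, fork, teacup, spice_jar, sauce_bottle from where it was at the start of the episode above 0.03 m).
It fails at once if a standing thing is tipped (angle between any of tiffin, teacup, spice_jar, sauce_bottle's own z axis and vertical above 0.5 rad).
It also fails if it takes over 58 s, if anything falls off the work surface, if the arm or the gripper's body presses on something with over 40 N, if the wrist force passes 120 N, or if a joint passes its speed limit or range.

ROBOT

A 6-joint arm with a two-finger parallel gripper is mounted at the origin on the work surface. World frame = base frame: x ahead of the robot, y to its left, z up, the work surface at z = 0. Lengths are in m, angles in rad, forces in N, time in s.
With the tool pointing down it reaches from about 0.375 to 0.825 m from the base axis. Payload 5.5 kg.
Tool frame: the origin (TCP) lies on the centre line of the jaws, within the pads' length; the fingertips stand 14 mm ahead of it and the grasp point (between the pads) lies 5 mm behind it; z points along the fingers, y is the line along which they close (so a half turn about z gives the same grasp; the last joint's range is limited). The gripper opens to 85 mm and grips with 20 to 120 N. Pads are 22 mm wide; open, the fingers measure 114 mm over their backs; the gripper's body (76 mm by 85 mm) begins 54 mm behind the grasp point. The pads swing forward as they close: fully open they stand 13 mm farther back than shut.
Start: joints at [-1.129, 0.314, -0.047, 1.21, 0, 1.571], TCP at [0.257, -0.542, 0.212] pointing down, gripper open.
Joint ranges: [-2.67, 2.67], [-0.69, 1.73], [-1.03, 1.25], [-2.08, 2.16], [-1.42, 1.45], [-3.14, 3.14]. Speed limits (rad/s): [2.39, 2.39, 3.01, 3.14, 3.14, 3.14].

INTERFACE

Orientations are given as a unit quaternion [x, y, z, w].
In Python, from plant import readout, viewer, finish_job, spotter gives the robot as it stands.
- The arm moves only by the shell command python3 -m crank 'ROWS' [FORCE]. ROWS is text: rows parted by semicolons, each of 5 numbers parted by spaces: the closure, from -1 (fully open) to 1 (shut), so that 0 is half open, then the shift along the tool's x, y, z in cm, then the turn about the tool's z in rad. In form: fingers dx dy dz roll; .... A call has 1 to 8 rows; each row shifts and turns the commanded pose from where the row before left it, along the tool's axes as they then stand; what a row does not reach is not made up. A row lasts 1/8 s, in which the tool goes at most 62.5 mm and 10.7 degrees, less where a joint would pass 70% of its speed; a pose out of reach is approached as far as the arm can. A call is refused whole if a number of a shift passes 6.25 or a number of a turn 0.188, either way. A call with a gripper value outside its range is refused whole. The fingers move at their own pace and stop on an object; FORCE is the grip in N (left out, the last holds). Time passes only in rows, so rows that do not move let the fingers close. It gives the time, the measured TCP pose, the force, the opening and the grip force at its end, in the units of the state.
- readout.state(): the state, without advancing time (a new reading comes with each control period).
- viewer.grab_frame(name): name is "scene" or "side" or "wrist"; returns a dict with "color" (420x560x3 uint8, blue, green, red), "K" (3x3 intrinsics, pixels), "k1" (the pictures are not rectified: a ray, as slopes to the right and down, at radius r is drawn at 1 + k1 r^2 times it, then the intrinsics apply), "R" (3x3) and "t" (3): a world point X has camera coordinates R X + t. Camera axes: x right, y down, z forward; pixel columns grow to the right and rows downward; lengths in m; the calibration is good to about 2 mm. A picture is of the moment at which its call begins. There is no depth.
- finish_job(): hands the job in; it is judged then, once.
Trained networks look in a picture, given as the dict that the camera call returned (one of the last four; its "shot" number tells which), for a name from the list of things; names that differ only in an ending like _2 or _b are one class to them, and where a whole thing is asked for, a point or a joint stands for the part that bears it (a point fixed in the world has none). Each returns a list of dicts, best first, with "confidence" (0 to 1); they miss things now and then, are a little off and sometimes report something else, mostly with a low value. They report only what shows in the picture. A call takes as long as a camera call. They do not tell look-alikes from the thing itself.
- spotter.spot_in(target, picture): "box" ([centre column, centre row, width, height] in pixels, round what is visible of it).
- spotter.masks_of(target, picture): "pixels" (420x560 bool, what is visible of it) and "box" ([centre column, centre row, width, height] in pixels, round what is visible of it).
The state is a dict: "time_s": time; "qpos": joint angles; "joint_vel": joint speeds; "effort": joint torques, N m; "ee_pos": TCP position; "orientation": TCP orientation; "force": force on the tool from outside, world axes, zero at the start; "torque": the same for the moment, N m; "opening": finger opening in m; "finger_force": force on a finger pad.
Only numpy, scipy, OpenCV 4.12 (cv2) and the standard library are available. Lean on these libraries where they do the work, as an engineer would, in place of code of your own. Each camera call takes 0.05 s, during which the arm holds its last target. There are 200 camera calls.

## Working session

There is one attempt and no reset: what is moved stays moved. The work goes in short steps, Python scripts to look and compute and a shell command to move; the robot and the scene stay as the last step left them, time stands still between calls to the robot, and variables do not carry over. Pictures are saved under pics/ and viewed, at most 10 in all, crops included, and the job is handed in when it is done.

```bash
mkdir -p pics; ls; cat > h.py <<'E'
import numpy as np, cv2
from plant import readout, viewer, finish_job, spotter
def und(f,p):
    K=f["K"]; d=np.array([(p[0]-K[0,2])/K[0,0],(p[1]-K[1,2])/K[1,1]]); s=d.copy()
    for _ in range(20): s=d/(1+f["k1"]*(s@s))
    return s
def ray(f,p):
    R=np.array(f["R"]);t=np.array(f["t"]);s=und(f,p);v=R.T@np.array([s[0],s[1],1]);return -R.T@t, v/np.linalg.norm(v)
def atz(f,p,z):
    c,v=ray(f,p);return c+v*(z-c[2])/v[2]
def tri(l):
    A=np.zeros((3,3));b=np.zeros(3)
    for f,p in l:
        c,v=ray(f,p);M=np.eye(3)-np.outer(v,v);A+=M;b+=M@c
    X=np.linalg.solve(A,b); return X,[np.linalg.norm(np.cross(X-ray(f,p)[0],ray(f,p)[1])) for f,p in l]
def proj(f,X):
    c=np.array(f["R"])@np.array(X)+np.array(f["t"]);s=c[:2]/c[2];s=s*(1+f["k1"]*(s@s));return f["K"][0,0]*s[0]+f["K"][0,2],f["K"][1,1]*s[1]+f["K"][1,2]
E
python3 - <<'E'
from h import *
np.set_printoptions(precision=4,suppress=True)
F={}
for n in ["scene","side"]:
    f=F[n]=viewer.grab_frame(n); f=F[n]
    print(n,"cam",-np.array(f["R"]).T@f["t"],"fwd",np.array(f["R"])[2],f["K"][0,0],f["k1"])
    for o in ["cooker","vent","weight","weight_ring","peg_rack","free_peg","lock_slide","slide_grip","slide_end","mark","tiffin","teacup","sauce_bottle","spice_jar"]:
        try: print(o,[(np.round(d["box"]).astype(int).tolist(),round(d["confidence"],2)) for d in spotter.spot_in(o,f)][:4])
        except Exception as e: print(o,e)
im=np.vstack([F["scene"]["color"],F["side"]["color"]])
cv2.imwrite("pics/a.png",F["scene"]["color"]);cv2.imwrite("pics/b.png",F["side"]["color"])
s=readout.state();print(s["time_s"],s["ee_pos"],s["orientation"])
E
```

```text
pics
scene cam [1.124  0.3928 1.3893] fwd [-0.3967 -0.3026 -0.8666] 501.4345519358653 0.024526919855148568
cooker [([262, 218, 164, 88], 0.76)]
vent [([260, 220, 162, 90], 0.58)]
weight [([235, 198, 9, 18], 0.77), ([173, 206, 15, 13], 0.46), ([330, 295, 132, 112], 0.42)]
weight_ring [([264, 218, 167, 82], 0.75), ([235, 201, 13, 17], 0.67), ([278, 158, 14, 12], 0.61), ([172, 204, 11, 18], 0.53)]
peg_rack [([329, 295, 130, 112], 0.94), ([238, 141, 51, 42], 0.47)]
free_peg [([328, 296, 131, 109], 0.63), ([413, 304, 26, 27], 0.2)]
lock_slide [([297, 197, 20, 10], 0.61), ([414, 304, 24, 27], 0.56)]
slide_grip []
slide_end [([297, 199, 20, 9], 0.6)]
mark [([265, 221, 167, 84], 0.97), ([234, 199, 13, 23], 0.21)]
tiffin [([161, 151, 50, 67], 0.85)]
teacup [([236, 305, 25, 37], 0.73)]
sauce_bottle [([234, 306, 25, 37], 0.92)]
spice_jar [([373, 276, 26, 39], 0.68), ([414, 305, 27, 25], 0.59), ([263, 220, 167, 81], 0.52)]
side cam [0.3592 0.9728 0.8081] fwd [ 0.1718 -0.828  -0.5338] 460.92055002421506 -0.04937679404335363
cooker [([280, 225, 118, 84], 0.77), ([262, 184, 15, 28], 0.74)]
vent [([279, 226, 120, 88], 0.91)]
weight [([364, 235, 9, 17], 0.73), ([262, 183, 18, 26], 0.48)]
weight_ring [([365, 230, 12, 27], 0.51), ([262, 184, 13, 25], 0.5)]
peg_rack [([210, 288, 58, 179], 0.94), ([361, 210, 60, 36], 0.72)]
free_peg [([207, 288, 59, 177], 0.96)]
lock_slide [([300, 222, 15, 18], 0.6)]
slide_grip [([298, 222, 20, 16], 0.63)]
slide_end []
mark [([281, 225, 117, 89], 0.56)]
tiffin [([211, 290, 57, 175], 0.74)]
teacup [([278, 343, 36, 42], 0.71), ([293, 161, 40, 67], 0.32)]
sauce_bottle [([176, 242, 29, 67], 0.81)]
spice_jar [([263, 392, 26, 44], 0.82)]
1.5 [ 0.2565 -0.5424  0.2117] [0.9757 0.2191 0.     0.    ]
```

View pics/a.png

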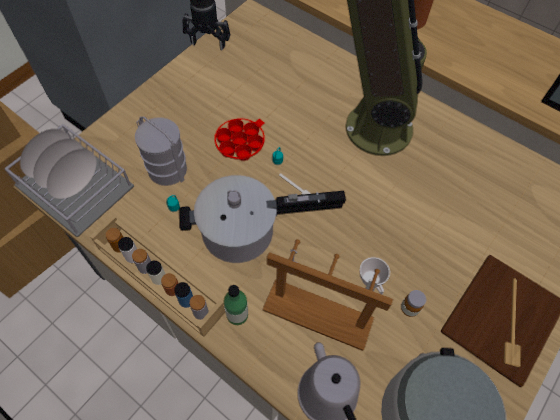

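View pics/b.png

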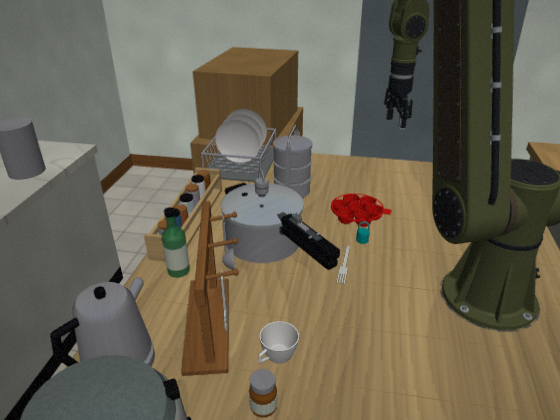

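Scene view: the grey steel weight is at about (234,197) on the lid, with turquoise look-alikes at (173,203) and (278,157). The handle and slide are at about (300,200) and the rack is at (328,295). Side view: weight (262,185), turquoise (363,233), pegs near (235,217), (238,243) and (238,272). I choose the grey one on the lid and check it in close crops.

```bash
python3 - <<'E'
import cv2
a=cv2.imread("pics/a.png")[170:320,190:390];b=cv2.imread("pics/b.png")[170:290,200:350]
cv2.imwrite("pics/c.png",cv2.resize(a,None,fx=4,fy=4,interpolation=cv2.INTER_CUBIC))
cv2.imwrite("pics/d.png",cv2.resize(b,None,fx=5,fy=5,interpolation=cv2.INTER_CUBIC))
E
```

```text
(no output)
```

View pics/c.png

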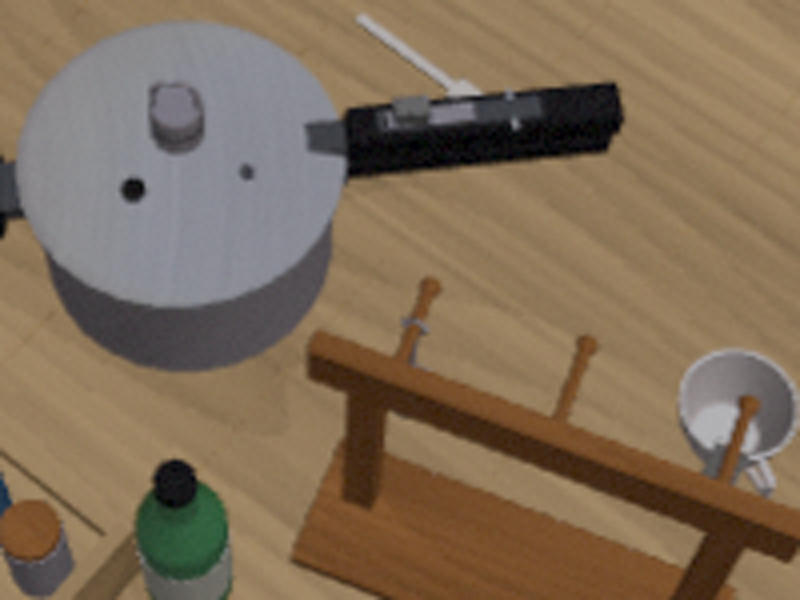

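View pics/d.png

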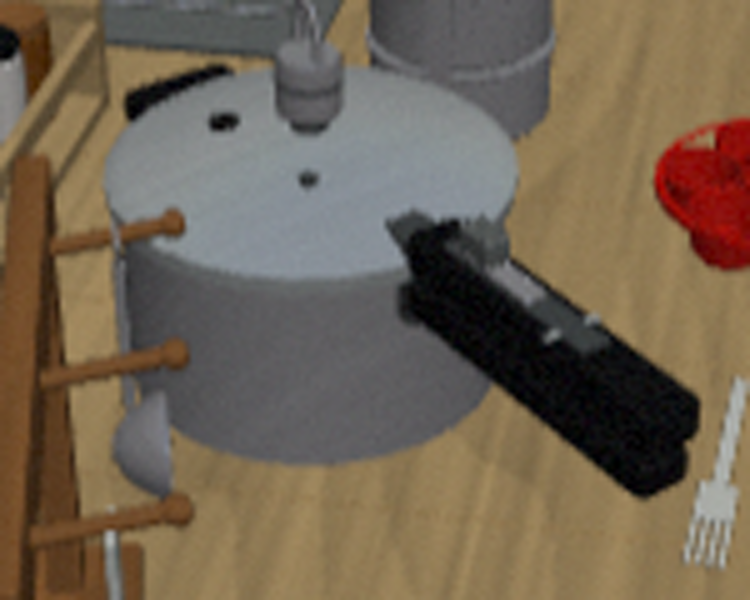

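The chosen weight is steel grey with a wire ring and sits on the dark nut: crop (178,115) → scene (234.5,199), crop (309,85) → side (262,187). The middle peg's knob is at scene (336.5,256.5) and side (235,240.6). The marks are at scene (318,197). Now I triangulate.

```bash
python3 - <<'E'
from h import *
np.set_printoptions(precision=4,suppress=True)
A=viewer.grab_frame("scene");B=viewer.grab_frame("side")
c=lambda x,y:((x+.5)/4-.5+190,(y+.5)/4-.5+170)
d=lambda x,y:((x+.5)/5-.5+200,(y+.5)/5-.5+170)
P={"knobS":((430,288),(173,222)),"knobM":((586,346),(174,353)),"knobP":((748,405),(180,510)),
"marks":((513,111),(572,328)),"mark1":((509,96),(592,320)),"mark2":((517,125),(553,337)),"block":((411,101),(493,225)),
"hole":((247,172),(309,180)),"black":((133,188),(223,121)),"wtop":((174,100),(309,52)),"baseM":((560,416),(45,378))}
for k,(p,q) in P.items(): print(k,*tri([(A,c(*p)),(B,d(*q))]))
# lid rim ellipse points at z=.142
print("rim scene", [atz(A,c(*p),.142)[:2] for p in [(18,150),(346,185),(190,22),(180,303)]])
print("rim side", [atz(B,d(*p),.142)[:2] for p in [(105,165),(518,175),(310,278)]])
for n,f in (("scene",A),("side",B)):
  for o in ["cooker","weight"]:
    m=spotter.masks_of(o,f)
    print(n,o,[(np.round(x["box"],1),x["confidence"],x["pixels"].sum()) for x in m])
E
```

```text
knobS [0.6344 0.1029 0.2379] [np.float64(0.0015358279531745617), np.float64(0.0015358279531744597)]
knobM [0.6057 0.2038 0.2377] [np.float64(0.0012507109716136892), np.float64(0.001250710971613761)]
knobP [0.5755 0.3046 0.2371] [np.float64(0.0014042367863363818), np.float64(0.0014042367863364344)]
marks [0.4523 0.0457 0.162 ] [np.float64(0.0018360991699215253), np.float64(0.0018360991699215242)]
mark1 [0.4436 0.0359 0.1613] [np.float64(0.0017789044352651976), np.float64(0.0017789044352652626)]
mark2 [0.4603 0.0549 0.1621] [np.float64(0.0016023749837404332), np.float64(0.0016023749837404185)]
block [ 0.5008 -0.0102  0.1812] [np.float64(0.002196393328329836), np.float64(0.002196393328329917)]
hole [ 0.61   -0.071   0.1606] [np.float64(0.0010507592319397205), np.float64(0.0010507592319397925)]
black [ 0.6711 -0.1237  0.1623] [np.float64(0.00017605434397495104), np.float64(0.0001760543439750523)]
wtop [ 0.62   -0.1264  0.2105] [np.float64(0.0006026718761800633), np.float64(0.0006026718761801669)]
baseM [0.6554 0.2196 0.2317] [np.float64(0.002528730451797538), np.float64(0.00252873045179776)]
rim scene [array([ 0.6917, -0.2167]), array([ 0.5674, -0.0157]), array([ 0.531 , -0.1919]), array([ 0.7116, -0.0475])]
rim side [array([ 0.7341, -0.0972]), array([ 0.5025, -0.1292]), array([ 0.5943, -0.0055])]
scene cooker [(array([263.4, 217.4, 163.4,  83.6]), 0.64, np.int64(6894))]
scene weight [(array([278.9, 157.7,   8.9,  14.5]), 0.67, np.int64(143)), (array([172.4, 204. ,  15. ,   9.4]), 0.65, np.int64(161)), (array([233.9, 198.9,  14. ,  22.9]), 0.61, np.int64(255))]
side cooker [(array([279.8, 223.1, 116.2,  84.1]), 0.6, np.int64(6427))]
side weight [(array([263.6, 187.4,  13.3,  16.9]), 0.6, np.int64(214)), (array([366.3, 236.3,  11.4,  14.6]), 0.46, np.int64(180))]
```

```bash
python3 -m crank '-1 0 0 -5 0; -1 0 0 -5 0; -1 0 0 -5 0; -1 0 0 -2 0.08; -1 4 -1.8 0 0.078; -1 4.5 -2 0 0; -1 4.5 -2 0 0; -1 4.5 -2 0 0'; python3 -m crank '-1 4.5 -2 0 0; -1 4.5 -2 0 0; -1 4.5 -2 0 0; -1 4.5 -2 0 0; -1 4.5 -2 0 0; -1 0 0 0 0'; python3 - <<'E'
from h import *
f=viewer.grab_frame("wrist");cv2.imwrite("pics/e.png",f["color"])
print(-np.array(f["R"]).T@f["t"],f["R"],readout.state()["time_s"])
for p in ([.62,-.1264,.178],[.62,-.1264,.214],[.6057,.2038,.241],[.62,-.1264,.247]): print(proj(f,p))
E
```

```text
time_s: 2.8
ee_pos: [0.4014, -0.4149, 0.3818]
orientation: [0.99, 0.141, 0.0, 0.0]
force: [0.1, -0.5, 0.1]
opening: 0.0855
finger_force: 0.0
time_s: 3.55
ee_pos: [0.5905, -0.2544, 0.3806]
orientation: [0.99, 0.144, -0.0, -0.001]
force: [-0.1, -0.9, 0.3]
opening: 0.0855
finger_force: 0.0
[ 0.66997241 -0.23097412  0.54206642] [[ 2.84799086e-01 -9.58587230e-01 -5.57079668e-05]
 [-9.07788534e-01 -2.69725310e-01  3.21198123e-01]
 [-3.07911445e-01 -9.14263608e-02 -9.47012018e-01]] 3.6
(np.float64(175.15575368221533), np.float64(119.4473757004319))
(np.float64(164.52521655996821), np.float64(121.35404551704225))
(np.float64(-141.6250970473082), np.float64(57.51589878969989))
(np.float64(152.6030072112137), np.float64(123.51198763544284))
```

View pics/e.png

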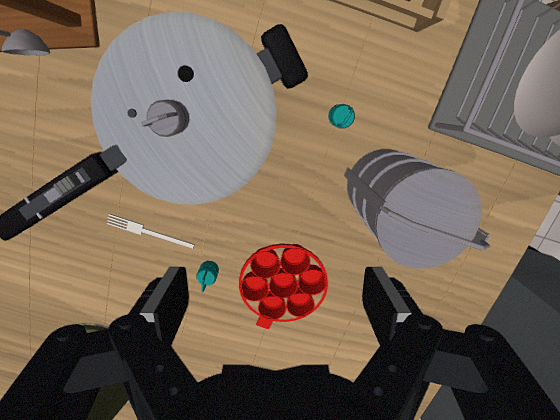

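The wrist view shows the grey weight at (164,120) on the lid, with its ring edge-on from about (142,126) to (180,114). The turquoise ones are at (341,116) and (208,272). I move over the weight for a closer look at the ring's direction.

```bash
python3 - <<'E'
from h import *
f=viewer.grab_frame("wrist")
a=atz(f,(142,126),.232);b=atz(f,(180,114),.232);print(a,b,np.degrees(np.arctan2(*(b-a)[1::-1])), (a+b)/2)
c=atz(f,(164,120),.214);print(c)
s=readout.state();yaw=2*np.arctan2(s["orientation"][1],s["orientation"][0]);print(yaw)
d=np.array([.62,-.1264])-s["ee_pos"][:2];x=np.array([np.cos(yaw),np.sin(yaw)]);y=np.array([x[1],-x[0]]);print(d@x*100,d@y*100)
E
```

```text
[ 0.61106106 -0.11270896  0.232     ] [ 0.63260719 -0.14699151  0.232     ] -57.8511848156682 [ 0.62183413 -0.12985023  0.232     ]
[ 0.62004407 -0.12711926  0.214     ]
0.28484417916910876
6.692752885445808 -11.624565567702888
```

```bash
python3 -m crank '-1 1 -3.9 0 0; -1 1 -3.9 0 0; -1 1 -3.8 0 0; -1 0 0 0 0'; python3 - <<'E'
from h import *
f=viewer.grab_frame("wrist")
p=proj(f,[.62,-.1264,.23]);print(p,readout.state()["ee_pos"])
x,y=int(p[0]),int(p[1]);x0,y0=max(0,x-70),max(0,y-70);print(x0,y0)
cv2.imwrite("pics/f.png",cv2.resize(f["color"][y0:y0+140,x0:x0+140],None,fx=4,fy=4,interpolation=cv2.INTER_CUBIC))
np.savez("f.npz",**{k:f[k] for k in ("K","k1","R","t")})
E
```

```text
time_s: 4.15
ee_pos: [0.5838, -0.1362, 0.3827]
orientation: [0.99, 0.142, 0.0, 0.0]
force: [-1.1, -0.5, 0.6]
opening: 0.0854
finger_force: 0.0
(np.float64(275.4911416645993), np.float64(149.38149509405957)) [ 0.58400158 -0.13750835  0.38246459]
205 79
```

View pics/f.png

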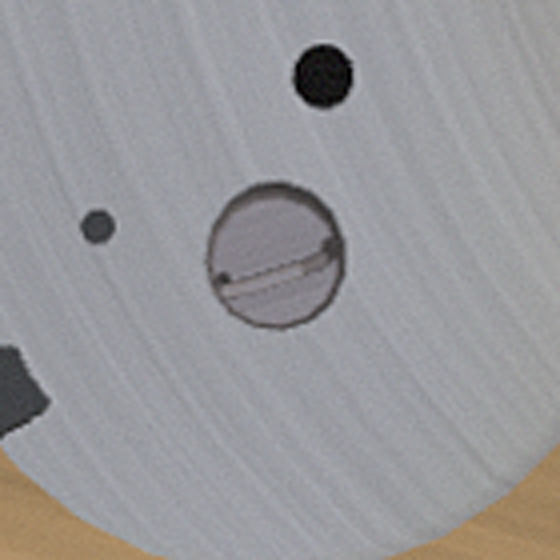

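Close crop: the weight's top disc is centred at crop (276,257) → (273.6,142.9). The ring feet are at crop (224,280) and (331,248).

```bash
python3 - <<'E'
from h import *
f=dict(np.load("f.npz"));g=lambda x,y:((x+.5)/4-.5+205,(y+.5)/4-.5+79)
print("disc",atz(f,g(276,255),.214))
a=atz(f,g(224,280),.218);b=atz(f,g(331,248),.218);n=np.arctan2(*(b-a)[1::-1])
print("feet mid",(a+b)/2,"len",np.linalg.norm(b-a),"ring yaw(x axis)",n+np.pi/2)
a=atz(f,g(226,291),.24);b=atz(f,g(326,262),.24);n2=np.arctan2(*(b-a)[1::-1]);print((a+b)/2,np.linalg.norm(b-a),n2+np.pi/2)
print("blackhole",atz(f,g(323,76),.164),"small",atz(f,g(98,227),.164))
s=readout.state();yaw=2*np.arctan2(s["orientation"][1],s["orientation"][0]);print(yaw,s["ee_pos"],s["qpos"])
E
```

```text
disc [ 0.6243261  -0.12311966  0.214     ]
feet mid [ 0.62264797 -0.12397612  0.218     ] len 0.029148083356154885 ring yaw(x axis) 0.5741802085508102
[ 0.62236417 -0.12373309  0.24      ] 0.02542560232197917 0.566557093881968
blackhole [ 0.67208961 -0.12327598  0.164     ] small [ 0.61146373 -0.07072598  0.164     ]
0.2840927179018116 [ 0.58400158 -0.13750835  0.38246459] [-2.30930603e-01  3.13290412e-01  3.36822324e-01  1.59337485e+00
 -5.41186266e-04  2.62656907e+00]
```

```bash
python3 -m crank '-1 0 0 0 -0.185; -1 0 0 0 -0.185; -1 0 0 0 -0.185; -1 0 0 0 -0.185; -1 0 0 0 -0.185; -1 0 0 0 -0.185; -1 0 0 0 -0.185; -1 0 0 0 -0.185'>/dev/null; python3 -m crank '-1 0 0 0 -0.185; -1 0 0 0 -0.185; -1 0 0 0 -0.185; -1 0 0 0 -0.185; -1 0 0 0 -0.185; -1 0 0 0 -0.185; -1 0 0 0 -0.185; -1 0 0 0 -0.185'>/dev/null;  python3 -m crank '-1 0 0 0 -0.185; -1 0 0 0 -0.185; -1 0 0 0 -0.1; -1 0 0 0 0'
cat >> h.py <<'E'
def rel(X,yaw_t=None):
    s=readout.state();o=s["orientation"];yaw=2*np.arctan2(o[1],o[0]);d=np.array(X)-s["ee_pos"]
    x=np.array([np.cos(yaw),np.sin(yaw)]);y=np.array([x[1],-x[0]])
    print("t",s["time_s"],"yaw",yaw%(2*np.pi),"dxyz cm",np.round([d[:2]@x*100,d[:2]@y*100,-d[2]*100],2),end=" ")
    if yaw_t is not None: print("roll",-((yaw_t-yaw+np.pi)%(2*np.pi)-np.pi),end=" ")
    print("q6",s["qpos"][5],"ee",s["ee_pos"],"F",s["force"],"op",s["opening"],"ff",s["finger_force"])
E
python3 -c "
from h import *
rel([.622,-.1245,.25],.57+np.pi)"
```

```text
time_s: 6.7
ee_pos: [0.5843, -0.139, 0.3817]
orientation: [-0.281, 0.96, -0.0, -0.0]
force: [0.6, -0.6, 0.1]
opening: 0.0852
finger_force: 0.0
t 6.7 yaw 3.710368926147934 dxyz cm [-3.96 -0.81 13.17] roll -0.0012237274418591682 q6 -0.8021207806150792 ee [ 0.58429063 -0.13904837  0.38174334] F [ 0.5667353 -0.6027093  0.1398986] op 0.0851779379160037 ff 0.0
```

```bash
python3 -m crank '-1 -2 -0.4 0 0; -1 -2 -0.4 0 0; -1 0 0 3.7 0; -1 0 0 3.7 0; -1 0 0 3.7 0; -1 0 0 0 0'; python3 - <<'E'
from h import *
rel([.622,-.1245,.195],.57+np.pi)
f=viewer.grab_frame("wrist");cv2.imwrite("pics/g.png",f["color"])
for p in ([.622,-.1245,.214],[.622,-.1245,.247]): print(proj(f,p))
np.savez("f.npz",**{k:f[k] for k in ("K","k1","R","t")})
E
```

```text
time_s: 7.45
ee_pos: [0.6204, -0.1229, 0.2677]
orientation: [-0.281, 0.96, 0.001, -0.003]
force: [-0.4, -0.0, 1.6]
opening: 0.0852
finger_force: 0.0
t 7.45 yaw 3.7110846772518644 dxyz cm [-0.05 -0.23  7.27] roll -0.0005079763379285396 q6 -0.7648800606143358 ee [ 0.62037304 -0.12286407  0.26771607] F [-0.44258477 -0.0318142   1.55919654] op 0.0851933606300393 ff 0.0
(np.float64(271.9829268712253), np.float64(219.7964646018741))
(np.float64(271.6344126648377), np.float64(238.11677643369353))
```

View pics/g.png

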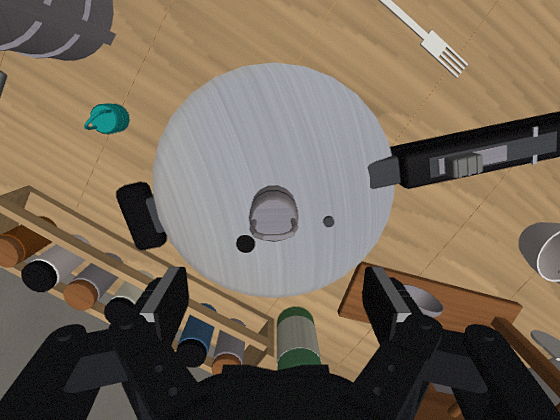

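The ring faces the camera squarely, with the weight at (274,213) midway between the fingers. I descend and grip.

```bash
python3 -m crank '-1 0 -0.1 3 0; -1 0 0 2.5 0; -1 0 0 1.7 0; -1 0 0 0 0; 0.2 0 0 0 0; 1 0 0 0 0; 1 0 0 0 0; 1 0 0 0 0' 35; python3 - <<'E'
from h import *
rel([.622,-.1245,.195],.57+np.pi)
f=dict(np.load("f.npz"))
print("block",atz(f,(467,156),.184),"mark",[atz(f,p,.165) for p in ((536,128),(536,160))],"disc",atz(f,(274,210),.214))
E
```

```text
time_s: 8.5
ee_pos: [0.6238, -0.1232, 0.1997]
orientation: [-0.282, 0.959, -0.0, 0.001]
force: [-0.6, 0.0, 5.0]
opening: 0.0312
finger_force: 34.4
t 8.5 yaw 3.7138845475274027 dxyz cm [ 0.22 -0.02  0.47] roll 0.002291893937609757 q6 -0.7672926365372146 ee [ 0.62376132 -0.12316255  0.1997431 ] F [-0.60637937  0.01443562  5.04291352] op 0.031214355806558278 ff 34.364264756441116
block [ 0.49965128 -0.01447432  0.184     ] mark [array([0.44198662, 0.03373291, 0.165     ]), array([0.46179156, 0.05496201, 0.165     ])] disc [ 0.61468245 -0.12739526  0.214     ]
```

```bash
python3 - <<'E'
from h import *
f=viewer.grab_frame("wrist")["color"];b=viewer.grab_frame("side")["color"]
print(readout.state()["opening"])
A=cv2.resize(f[180:400,120:420],(600,440));B=cv2.resize(b[140:250,225:275],(200,440),interpolation=cv2.INTER_CUBIC)
cv2.imwrite("pics/h.png",np.hstack([A,B]))
E
```

```text
0.03128318776820484
```

View pics/h.png

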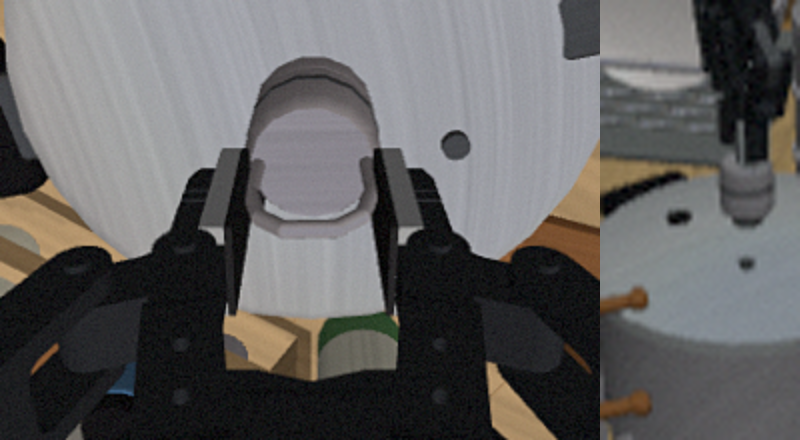

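```bash
python3 - <<'E'
from h import *
f=viewer.grab_frame("wrist")
s=readout.state();e=np.array(s["ee_pos"]);o=s["orientation"];yaw=2*np.arctan2(o[1],o[0])
x=np.array([np.cos(yaw),np.sin(yaw),0]);y=np.array([x[1],-x[0],0])
tocrop=lambda p:(round((p[0]-120)*2),round((p[1]-180)*2))
for dz in (-.014,0,.014,.03):
  for sy in (-1,1):
    print(dz,sy,[tocrop(proj(f,e+x*dx+y*sy*.0156+[0,0,dz])) for dx in (-.011,.011)])
print("cyl top rim at z.214:",[tocrop(proj(f,[.622,-.125,.214]+.019*(np.cos(a)*x+np.sin(a)*y))) for a in (0,1.57,3.14,4.71)])
print("bottom z.178:",[tocrop(proj(f,[.622,-.125,.178]+.019*(np.cos(a)*x+np.sin(a)*y))) for a in (0,1.57,3.14,4.71)])
print("ring top",tocrop(proj(f,[.622,-.125,.247])),-np.array(f["R"]).T@f["t"]-e)
E
```

```text
-0.014 -1 [(261, 155), (260, 91)]
-0.014 1 [(360, 155), (362, 91)]
0 -1 [(258, 177), (256, 109)]
0 1 [(363, 177), (365, 109)]
0.014 -1 [(254, 203), (251, 131)]
0.014 1 [(367, 203), (370, 131)]
0.03 -1 [(248, 238), (245, 160)]
0.03 1 [(372, 238), (375, 161)]
cyl top rim at z.214: [(308, 95), (379, 160), (308, 221), (237, 160)]
bottom z.178: [(309, 50), (368, 106), (309, 159), (250, 106)]
ring top (307, 234) [-0.06989048 -0.04469052  0.16144829]
```

```bash
python3 - <<'E'
from h import *
f=viewer.grab_frame("wrist")
s=readout.state();e=np.array(s["ee_pos"]);o=s["orientation"];yaw=2*np.arctan2(o[1],o[0])
x=np.array([np.cos(yaw),np.sin(yaw),0]);y=np.array([x[1],-x[0],0])
r=lambda p:(round(p[0]),round(p[1]))
for dz in (-.014,0,.014,.03,.045):
    print(dz,[r(proj(f,e+x*dx+y*sy*.0425+[0,0,dz])) for sy in (-1,1) for dx in (-.011,.011) ])
B=viewer.grab_frame("side"); S=viewer.grab_frame("scene")
for dz in (-.014,0,.014,.03): print("side",dz,r(proj(B,e+[0,0,dz])),"scene",r(proj(S,e+[0,0,dz])))
b=B["color"][150:210,225:300]; c=S["color"][170:230,200:275]
cv2.imwrite("pics/i.png",cv2.resize(np.hstack([b,c]),None,fx=5,fy=5,interpolation=cv2.INTER_CUBIC))
E
```

```text
-0.014 [(209, 257), (206, 225), (342, 257), (345, 225)]
0 [(204, 268), (201, 234), (347, 269), (350, 235)]
0.014 [(198, 281), (195, 245), (352, 282), (356, 246)]
0.03 [(191, 299), (187, 260), (359, 299), (364, 260)]
0.045 [(183, 318), (177, 277), (367, 318), (373, 277)]
side -0.014 (260, 188) scene (234, 201)
side 0 (260, 184) scene (233, 198)
side 0.014 (260, 179) scene (233, 196)
side 0.03 (260, 174) scene (233, 193)
```

View pics/i.png

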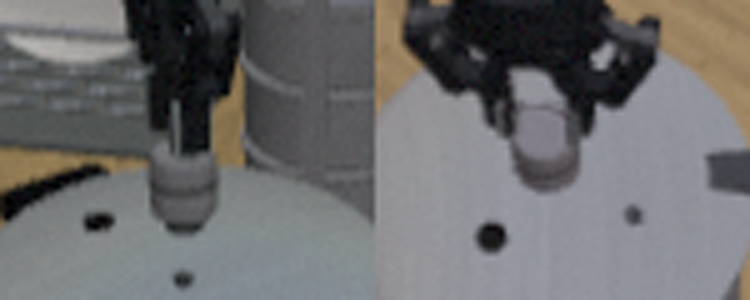

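The picture shows the fingertips level with the cylinder's top, about row 180 in the side view. They are pinching the ring's sides (31 mm), so the tips stand higher than described. I open, go about 22 mm lower and grip the cylinder.

```bash
python3 -m crank '-1 0 0 0 0; -1 0 0 0 0; -1 0 0 0 0; -1 0 0 0 0; -1 0 0 0.8 0; -1 0 0 0.8 0; -1 0 0 0.6 0; -1 0 0 0 0'; python3 -m crank '0.3 0 0 0 0; 1 0 0 0 0; 1 0 0 0 0; 1 0 0 0 0; 1 0 0 0 0' 35
```

```text
time_s: 9.8
ee_pos: [0.6226, -0.123, 0.1758]
orientation: [-0.282, 0.959, 0.0, -0.001]
force: [-0.1, 0.4, -0.8]
opening: 0.0854
finger_force: 0.0
time_s: 10.42
ee_pos: [0.6236, -0.1232, 0.1773]
orientation: [-0.282, 0.959, -0.0, 0.0]
force: [-0.6, 0.8, 3.8]
opening: 0.0364
finger_force: 35.4
```

```bash
python3 -m crank '1 0 0 -1.5 0; 1 0 0 -3 0; 1 0 0 -4 0; 1 0 0 -3.5 0; 1 -1 2.5 0 0; 1 -1.6 4.2 0 0; 1 -1.6 4.2 0 0; 1 -1.6 4.2 0 0'; python3 -m crank '1 -1.6 4.2 0 0; 1 -1.6 4.2 0 0; 1 -1.6 4.2 0 0; 1 -1 2.2 0 0; 1 0 0 0 0.144; 1 0 0 0 0.144; 1 0 0 0 0; 1 0 0 0 0';  python3 -c "
from h import *
rel([.5577,.19,.190],.284+np.pi)"
```

```text
time_s: 11.42
ee_pos: [0.5897, 0.0364, 0.2972]
orientation: [-0.282, 0.959, 0.0, 0.0]
force: [-0.4, 1.7, -1.0]
opening: 0.0365
finger_force: 35.3
time_s: 12.42
ee_pos: [0.5588, 0.1909, 0.2969]
orientation: [-0.143, 0.99, 0.0, 0.0]
force: [0.5, -0.4, -1.2]
opening: 0.0361
finger_force: 35.3
t 12.425 yaw 3.4279650520995726 dxyz cm [ 0.13 -0.06 10.69] roll 0.0023723985097796607 q6 0.042867523454537974 ee [0.55882405 0.1909355  0.29693384] F [ 0.45594317 -0.38066339 -1.21312533] op 0.03609471690869523 ff 35.329394903965294
```

```bash
python3 -m crank '1 0 0 3.5 0; 1 0 0 3.5 0; 1 0 0 2.7 0; 1 0 0 1 0; 1 0 0 0 0; 1 0 0 0 0';  python3 - <<'E'
from h import *
rel([.5577,.19,.190],.284+np.pi)
B=viewer.grab_frame("side");S=viewer.grab_frame("scene");W=viewer.grab_frame("wrist")
for n,f in (("B",B),("S",S),("W",W)):
  np.savez(n+".npz",**{k:f[k] for k in ("K","k1","R","t")})
  e=readout.state()["ee_pos"]
  print(n,"knob",proj(f,[.6057,.2038,.238]),"ring mid",proj(f,e+[0,0,.05]),"underside",proj(f,e),[(np.round(m["box"],1),round(m["confidence"],2)) for m in spotter.masks_of("weight",f)])
r=lambda im,x,y,w,h,W,H:cv2.resize(im[y:y+h,x:x+w],(W,H),interpolation=cv2.INTER_CUBIC)
P=np.zeros((600,800,3),np.uint8)
P[:300,:400]=r(B["color"],200,180,100,75,400,300)   # x4
P[:300,400:]=r(S["color"],290,210,100,75,400,300)
P[300:,:]=r(W["color"],80,180,400,150,800,300) # x2
cv2.imwrite("pics/j.png",P)
E
```

```text
time_s: 13.18
ee_pos: [0.5597, 0.1913, 0.1911]
orientation: [-0.142, 0.99, 0.0, 0.001]
force: [0.4, 0.0, -1.3]
opening: 0.0366
finger_force: 35.3
t 13.175 yaw 3.4260780059884604 dxyz cm [ 0.23 -0.07  0.11] roll 0.00048535239866742685 q6 0.04486119500233847 ee [0.55969545 0.19130634 0.19112561] F [ 0.3978513   0.04202503 -1.29290623] op 0.03658432241020816 ff 35.340585093945265
B knob (np.float64(233.8980536530446), np.float64(240.41753096207077)) ring mid (np.float64(256.2480578706885), np.float64(238.3059399982498)) underside (np.float64(256.9103790602836), np.float64(256.94974753277194)) [(array([261.2, 254.8,  19.6,  15.4]), 0.73), (array([364.3, 235. ,  12.6,  13.2]), 0.45)]
S knob (np.float64(336.13744942717204), np.float64(255.58110458904406)) ring mid (np.float64(342.5466624527728), np.float64(239.36513259793512)) underside (np.float64(340.0374413753989), np.float64(247.7696492307055)) [(array([279.4, 157.2,   5.8,  14.8]), 0.73), (array([340.9, 246. ,  11.7,  16.4]), 0.65), (array([171.2, 205.2,  16.1,  11.7]), 0.57), (array([327.1, 294.9, 128.1, 111.1]), 0.18)]
W knob (np.float64(273.13803809063523), np.float64(381.3029724093402)) ring mid (np.float64(275.08183565510313), np.float64(303.79529339044643)) underside (np.float64(275.1798245413631), np.float64(250.76556391385796)) [(array([273. , 278. ,  83.6, 113.6]), 0.94)]
```

View pics/j.png

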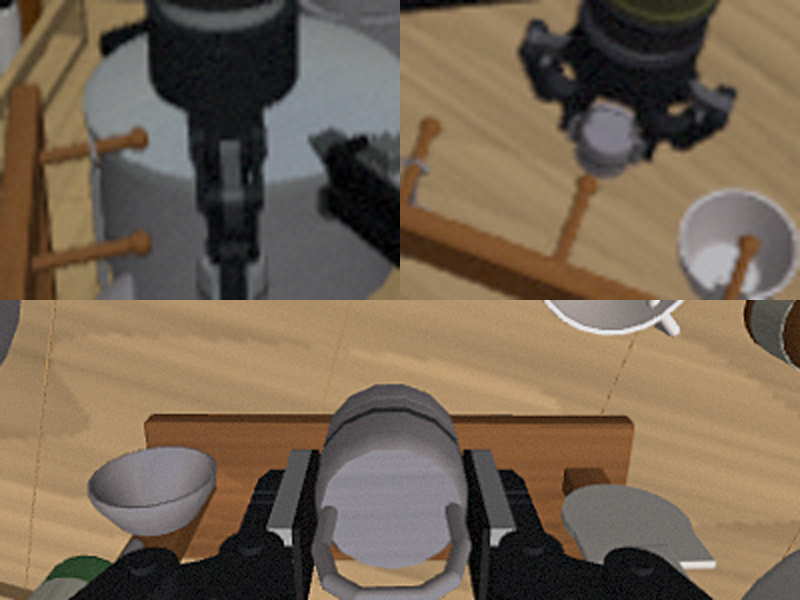

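Composite view: top left is the side view with knob (234,240). Top right is the scene view with the weight's top at about (341,242) and the knob at (337,256.7). At the bottom is the wrist view, with the ring free between the fingers and square. I check the lateral offset to the peg.

```bash
python3 - <<'E'
from h import *
S=dict(np.load("S.npz"));B=dict(np.load("B.npz"));W=dict(np.load("W.npz"))
rx=np.array([np.cos(.284),np.sin(.284)]);ry=np.array([-rx[1],rx[0]])
k=lambda X:(X[:2]@rx,X[:2]@ry)
e=readout.state()["ee_pos"]
print("tcp",k(e))
print("knob tri",k(np.array([.6057,.2038])),"scene@.241",k(atz(S,(336.4,256.4),.241)),"side@.241",k(atz(B,(234.4,240.3),.241)))
print("weight top disc scene@.227",k(atz(S,(341.5,242.3),.227)))
print("weight disc wrist@.227",k(atz(W,(80+392/2,180+(505-300)/2),.227)))
print("knobs S,P scene@.241",k(atz(S,((430.5)/4-.5+190,288.5/4-.5+170),.241)),k(atz(S,(748.5/4-.5+190,405.5/4-.5+170),.241)))
E
```

```text
tcp (np.float64(0.5902707500924508), np.float64(0.02682785708907201))
knob tri (np.float64(0.6385413503327713), np.float64(0.0259205307661923)) scene@.241 (np.float64(0.6418562351226791), np.float64(0.027331469065470154)) side@.241 (np.float64(0.6373609362330175), np.float64(0.029840051008832552))
weight top disc scene@.227 (np.float64(0.5924846286072146), np.float64(0.02652831195356506))
weight disc wrist@.227 (np.float64(0.5883192985532976), np.float64(0.02725613765119303))
knobs S,P scene@.241 (np.float64(0.640899632693127), np.float64(-0.07809143443760182)) (np.float64(0.6410999107330256), np.float64(0.13135663206040887))
```

```bash
python3 -m crank '1 -1.5 0 0 0; 1 -1.5 0 0 0; 1 -1 0 0 0; 1 0 0 0 0'; python3 -m crank '1 -1 0 0 0; 1 -1 0 0 0; 1 -1 0 0 0; 1 0 0 0 0'; python3 -c "
from h import *
rel([.5,.5,.177])"
```

```text
time_s: 13.98
ee_pos: [0.5976, 0.2024, 0.1895]
orientation: [-0.142, 0.99, -0.0, -0.0]
force: [-0.6, 0.0, -1.5]
opening: 0.0363
finger_force: 35.3
time_s: 14.48
ee_pos: [0.6267, 0.2109, 0.1894]
orientation: [-0.142, 0.99, -0.0, 0.0]
force: [-0.2, 0.3, -1.0]
opening: 0.0365
finger_force: 35.3
t 14.475 yaw 3.425751139339555 dxyz cm [ 4.06 31.31  1.24] q6 0.040390098666994945 ee [0.6267424  0.21085798 0.18943584] F [-0.24174962  0.31348043 -1.01388599] op 0.03654584626729598 ff 35.33940714318305
```

```bash
python3 -m crank '1 0 0 0.5 0; 1 0 0 0.4 0; 1 0 0 0 0'; python3 -m crank '1 0 0 0.2 0; 1 0 0 0 0; 1 0 0 0 0'; python3 -m crank '1 0 0 0.2 0; 1 0 0 0 0; 1 0 0 0 0'
```

```text
time_s: 14.85
ee_pos: [0.6254, 0.2105, 0.1801]
orientation: [-0.142, 0.99, -0.0, -0.001]
force: [-0.3, -0.8, -1.2]
opening: 0.0365
finger_force: 35.3
time_s: 15.22
ee_pos: [0.626, 0.2107, 0.1788]
orientation: [-0.142, 0.99, 0.0, 0.0]
force: [-0.0, 0.3, -1.1]
opening: 0.0363
finger_force: 35.3
time_s: 15.6
ee_pos: [0.6261, 0.2107, 0.1769]
orientation: [-0.142, 0.99, 0.0, 0.0]
force: [-0.0, 0.1, 0.2]
opening: 0.0364
finger_force: 35.5
```

Contact felt (force z rose by 1.3 N) at the expected height. I release.

```bash
python3 -m crank '0 0 0 0.05 0; -0.1 0 0 0 0; -0.3 0 0 0 0; -0.6 0 0 0 0; -1 0 0 0 0; -1 0 0 0 0; -1 0 0 0 0; -1 0 0 0 0';  python3 - <<'E'
from h import *
for n in ("wrist","scene"):
  f=viewer.grab_frame(n)
  print(n,"ring mid",proj(f,[.626,.2107,.227]),"underside",proj(f,[.626,.2107,.177]))
  for m in spotter.masks_of("weight",f)[:4]: print(np.round(m["box"],1),m["confidence"],m["pixels"].sum())
E
```

```text
time_s: 16.6
ee_pos: [0.626, 0.2107, 0.1762]
orientation: [-0.142, 0.99, 0.0, 0.0]
force: [-0.2, 0.3, 0.4]
opening: 0.0853
finger_force: 0.0
wrist ring mid (np.float64(275.1243072347522), np.float64(306.57304196398286)) underside (np.float64(275.22055876628156), np.float64(252.63610559352125))
[275.5 282.1  81.4 116. ] 0.6 5519
[403.5  76.8 103.6 110.3] 0.6 8748
scene ring mid (np.float64(333.2648860387944), np.float64(264.7499658544175)) underside (np.float64(331.0269186268365), np.float64(272.44680134050765))
[278.5 156.7  12.3  19. ] 0.7 178
[172.6 205.1  14.1  12.5] 0.64 188
[332.9 268.6  16.   18.2] 0.63 171
```

The weight hangs in place. I rise clear and go over to the slide.

```bash
python3 -m crank '-1 0 0 -2 0; -1 0 0 -4 0; -1 0 0 -4 0; -1 0 0 -4 0; -1 3 -2.9 0 0; -1 3 -2.9 0 0; -1 3 -2.9 0 0; -1 3 -2.9 0 0'; python3 -m crank '-1 3 -2.9 0 0; -1 3 -2.9 0 0; -1 0 0 0 0.177; -1 0 0 0 0.177; -1 0 0 0 0.177; -1 0 0 0 0.177; -1 0 0 0 0.177; -1 0 0 0 0.177';  python3 -m crank '-1 0 0 0 0; -1 0 0 0 0'; python3 - <<'E'
from h import *
rel([.503,-.0085,.25],2.365)
for n in ("wrist","scene","side"):
  f=viewer.grab_frame(n);cv2.imwrite("pics/k_%s.png"%n,f["color"])
  if n=="wrist": np.savez("W.npz",**{k:f[k] for k in ("K","k1","R","t")})
  print(n,"exp block",proj(f,[.503,-.0085,.184]),"mark",proj(f,[.452,.045,.165]),"ring",proj(f,[.626,.2107,.227]))
  for o in ("lock_slide","slide_grip","weight"):
    for m in spotter.masks_of(o,f)[:4]: print(o,np.round(m["box"],1),round(m["confidence"],2),m["pixels"].sum())
  if n=="wrist":
    g=cv2.cvtColor(f["color"],cv2.COLOR_BGR2GRAY);x,y=map(int,proj(f,[.503,-.0085,.184]));
    sub=g[max(0,y-50):y+52:4,max(0,x-80):x+80:4];print(x-80,y-50)
    for r in sub: print(" ".join("%3d"%v for v in r))
E
```

```text
time_s: 17.8
ee_pos: [0.5426, 0.0646, 0.3163]
orientation: [-0.142, 0.99, -0.0, 0.0]
force: [0.4, 0.3, -0.1]
opening: 0.0855
finger_force: 0.0
time_s: 18.8
ee_pos: [0.502, -0.0068, 0.3163]
orientation: [0.382, 0.924, 0.0, 0.0]
force: [0.3, -0.6, 0.9]
opening: 0.0852
finger_force: 0.0
time_s: 19.05
ee_pos: [0.502, -0.0068, 0.3163]
orientation: [0.378, 0.926, 0.0, 0.0]
force: [-0.6, 0.3, -0.7]
opening: 0.0855
finger_force: 0.0
t 19.05 yaw 2.366649427988793 dxyz cm [-0.19 -0.05  6.63] roll 0.001649427988792862 q6 0.7613513412575357 ee [ 0.50201429 -0.00682869  0.31627186] F [-0.64656995  0.29660061 -0.68020844] op 0.08554628568349018 ff 0.0
wrist exp block (np.float64(274.50483961842184), np.float64(191.82322462772854)) mark (np.float64(277.154491068483), np.float64(113.43908468056972)) ring (np.float64(563.6070125620374), np.float64(132.0731669089575))
slide_grip [278.1 173.   15.5  65. ] 0.85 905
slide_grip [472.8 167.  170.8 292.7] 0.2 21912
weight [213.4 361.1  15.1  22.7] 0.72 198
weight [529.8 129.8  57.9  45.1] 0.67 2045
weight [106.8 167.8  44.   27.7] 0.67 772
194 141
142 138 1
[... 4236 characters left out ...]
p.float64(317.91767976425297), np.float64(195.99314625204192)) ring (np.float64(333.2648860387944), np.float64(264.7499658544175))
lock_slide [293.8 185.4  30.2  18.6] 0.48 99
lock_slide [297.1 197.   21.4  10.4] 0.46 140
weight [171.9 203.7  14.1   9.3] 0.76 134
weight [330.5 268.9  20.7  15.8] 0.62 159
side exp block (np.float64(296.57157805720254), np.float64(214.44473681758433)) mark (np.float64(313.61526835486006), np.float64(234.50807957839362)) ring (np.float64(224.17918789928945), np.float64(245.416057963196))
slide_grip [278.5 224.3 117.   86.6] 0.66 6389
slide_grip [299.8 221.4  21.4  14.9] 0.64 139
weight [364.1 233.9  11.3  18.1] 0.66 193
weight [227.1 258.6  21.3  26.3] 0.64 348
```

```bash
python3 - <<'E'
from h import *
W=dict(np.load("W.npz"));g=cv2.imread("pics/k_wrist.png",0)
for y in (183,187,191,195,199): print(y,g[y,262:296])
print("col",g[172:216,277])
X=atz(W,(277,190.5),.184);print(X);rel([*X[:2],.158],2.365)
e=readout.state()["ee_pos"]; print("tcp axis at z=.18 in px",proj(W,[e[0],e[1],.184]))
E
```

```text
183 [  6  14  17  27  29  14  34  67  79  84  84  89  96  94  88  92  98  95
  98  97  97  92  86  68  26  12  28  20  14  13   5  85 140 130]
187 [  4  17  20  25  24  14  32  73  95 108 105 112 107 109 104 109 109 108
 108 110 106 109 103  78  25  14  26  33   7  12  18  97 137 130]
191 [  0  17  25  18  27  16  36  66  79  85  97  94  97  95  91  98  94  91
  96  92  92  98  96  81  40  16  10  25  20   7  11  99 147 146]
195 [  0   0  16  26  16  22  40  73  94 106 107 108 107 107 109 103 110 102
 107 107 102 107  96  69  17  27  14  11  23  12  10 101 156 148]
199 [ 0 14 26 30 19 20 34 70 93 99 94 93 88 93 97 89 96 90 97 94 94 95 92 67
 29 18 20 21 25 15 27 67 88 90]
col [135 136 134 143 130  62  62  61 110 104 108  92 110 106 109 109 107 113
 109  98 103 107 104 103 105 108 110  89 104 110 111 105  68  68  67  73
  70  50  19  18  25  17  19  24]
[ 0.50375026 -0.00579415  0.184     ]
t 19.65 yaw 2.3639311550817386 dxyz cm [-0.05  0.19 15.82] roll -0.0010688449182616466 q6 0.7640691883448831 ee [ 0.5020208  -0.00681629  0.31620495] F [ 1.02594294 -0.01778102 -0.12729992] op 0.08539890602105499 ff 0.0
tcp axis at z=.18 in px (np.float64(275.03075507933585), np.float64(189.98978505580126))
```

```bash
python3 -m crank '-1 -0.2 0.2 4 0; -1 0 0 4 0; -1 0 0 4 0; -1 0 0 2 0; -1 0 0 1 0; -1 0 0 0 0; -1 0 0 0 0'; python3 -m crank '0.3 0 0 0 0; 0.3 0 0 0 0; 0.3 0 0 0 0' 40;  python3 -m crank '0.6 0 0 0 0; 1 0 0 0 0; 1 0 0 0 0; 1 0 0 0 0' 40
```

```text
time_s: 20.52
ee_pos: [0.5057, -0.0068, 0.1673]
orientation: [0.379, 0.925, 0.0, 0.001]
force: [-0.3, 0.1, 1.2]
opening: 0.0854
finger_force: 0.0
time_s: 20.9
ee_pos: [0.505, -0.0068, 0.1664]
orientation: [0.379, 0.925, 0.0, 0.0]
force: [-0.5, -0.3, -0.8]
opening: 0.0321
finger_force: 0.0
time_s: 21.4
ee_pos: [0.5048, -0.0068, 0.1662]
orientation: [0.379, 0.925, -0.0, -0.0]
force: [0.1, -0.0, 0.1]
opening: -0.0001
finger_force: 0.0
```

The fingers shut above the block, so the tips stand higher still. I touch the block's top gently to find the tip height.

```bash
python3 -m crank '1 0 0 0.2 0; 1 0 0 0 0'|grep -E "ee_pos|force:"; python3 -m crank '1 0 0 0.2 0; 1 0 0 0 0'|grep -E "ee_pos|force:"; python3 -m crank '1 0 0 0.2 0; 1 0 0 0 0'|grep -E "ee_pos|force:"
```

```text
ee_pos: [0.505, -0.0068, 0.1644]
force: [-1.0, -0.4, 3.8]
finger_force: 1.5
ee_pos: [0.5052, -0.0068, 0.1642]
force: [-5.3, -0.3, 17.0]
finger_force: 8.5
ee_pos: [0.5054, -0.0069, 0.164]
force: [-10.6, 0.1, 29.7]
finger_force: 15.4
```

```bash
python3 -m crank '1 0 0 -1 0; -1 0 0 0 0; -1 0 0 0 0; -1 0 0 0 0; -1 0 0 1 0; -1 0 0 1 0; -1 0 0 0 0; -1 0 0 0 0'; python3 -m crank '0.3 0 0 0 0; 0.3 0 0 0 0; 0.6 0 0 0 0; 1 0 0 0 0; 1 0 0 0 0; 1 0 0 0 0; 1 0 0 0 0' 40
```

```text
time_s: 23.15
ee_pos: [0.5047, -0.0068, 0.15]
orientation: [0.379, 0.925, -0.0, -0.0]
force: [0.3, -0.3, 0.3]
opening: 0.0854
finger_force: 0.0
time_s: 24.02
ee_pos: [0.5049, -0.0068, 0.1504]
orientation: [0.379, 0.925, 0.0, 0.0]
force: [-1.0, 0.0, 5.0]
opening: 0.0151
finger_force: 41.2
```

```bash
python3 -m crank '1 0 0 0 0; 1 0 0 0 0; 1 0.7 0 0 0; 1 0.7 0 0 0; 1 0.7 0 0 0; 1 0.7 0 0 0; 1 0 0 0 0; 1 0 0 0 0' 70; python3 - <<'E'
from h import *
s=readout.state();print(np.linalg.norm(s["ee_pos"][:2]-np.array([.5049,-.0068])),s["force"])
for n in ("scene","side","wrist"):
  f=viewer.grab_frame(n);cv2.imwrite("pics/l_%s.png"%n,f["color"])
  print(n,"mark",proj(f,[.452,.045,.165]))
  for o in ("lock_slide","slide_grip","weight"):
    for m in spotter.masks_of(o,f)[:3]: print(o,np.round(m["box"],1),round(m["confidence"],2),m["pixels"].sum())
  if n=="wrist":
    g=cv2.cvtColor(f["color"],cv2.COLOR_BGR2GRAY);np.savez("W.npz",**{k:f[k] for k in ("K","k1","R","t")})
    x,y=map(int,proj(f,[.452,.045,.165]));print(x-36,y-48)
    for r in g[max(y-48,0):y+90:3,x-36:x+37:4]: print(" ".join("%3d"%v for v in r))
E
```

```text
time_s: 25.02
ee_pos: [0.486, 0.0121, 0.1506]
orientation: [0.379, 0.925, -0.001, 0.002]
force: [3.8, -6.4, 1.6]
opening: 0.014
finger_force: 71.6
0.026730935980187852 [ 3.8189818  -6.42376677  1.55580728]
scene mark (np.float64(317.91767976425297), np.float64(195.99314625204192))
lock_slide [316.  197.3   0.8   4.2] 0.52 6
slide_grip [261.6 218.9 165.3  88.2] 0.7 6987
weight [172.8 204.9  14.5  13.6] 0.6 163
weight [279.1 155.8   9.6  16.6] 0.51 135
weight [285.1 180.2  10.8  10.9] 0.24 27
side mark (np.float64(313.61526835486006), np.float64(234.50807957839362))
lock_slide [226.3 255.6  20.2  29.1] 0.34 343
slide_grip [309.  226.3  18.3  13.2] 0.45 85
weight [227.1 258.6  17.1  25.9] 0.8 306
weight [364.  232.8  12.6  15.6] 0.47 195
wrist mark (np.float64(274.2490724632634), np.float64(178.26998243857213))
lock_slide [276.2 245.8  36.9 120.3] 0.86 3573
slide_grip [275.1 242.7  33.3 125.3] 0.89 3490
slide_grip [507.6 374.8 104.8  90.4] 0.56 4092
slide_grip [276.1 209.5 247.2 419. ] 0.53 23579
weight [ 30.8 225.8  61.6  51.9] 0.89 1927
weight [ 32.  313.7  62.1 121.2] 0.53 5302
238 1
[... 2798 characters left out ...]
  31  23  46 151
158 165  16  21  23  62 125 153 153 150 151 158 155  79  28  33  24  80 159
160 151  17  17  26  55 122 154 150 150 154 156 159  74  35  35  27  74 161
147 142  22  27  24  62  75  62  66  85  82  82  75  79  37  27  14  84 168
140 141  15  27  30  57  72  76  74  72  73  70  71  67  35  35  22 123 165
140 145   2  36  49  26  73  72  73  78  72  77  69  65  39  38  31 122 161
153 146   8 109 102  47  74  78  78  74  77  72  80  72 115 111 108 124 155
147 150  11 110 101  15  91  94  91  90  91  96  88  71 117 102 111 118 154
160 163  44 111 111   0 118 120 121 116 118 120 117 116  99 104 106 141 171
 16  28  76 107 110   6 121 120 121 120 117 120 118  88  94 103 107  23  26
```

The plate's end at about row 184 sits at the lower edge of the mark lines (rows 178–186), after 26.7 mm of pull. The side view still shows the weight hanging at (227,258.6). A tiny nudge, then settle and hand in.

```bash
python3 -m crank '1 0.1 0 0 0; 1 0 0 0 0; 1 0 0 0 0; 1 0 0 0 0; 1 0 0 0 0; 1 0 0 0 0' 70; python3 - <<'E'
from h import *
s=readout.state();print(np.linalg.norm(s["ee_pos"][:2]-np.array([.5049,-.0068])),s["force"])
f=viewer.grab_frame("side")
print([(np.round(m["box"],1),m["confidence"]) for m in spotter.masks_of("weight",f)[:2]])
w=viewer.grab_frame("wrist")["color"];g=cv2.cvtColor(w,cv2.COLOR_BGR2GRAY);print(g[165:200,274],g[165:200,246])
print(finish_job())
E
```

```text
time_s: 26.38
ee_pos: [0.4853, 0.0127, 0.1506]
orientation: [0.379, 0.925, -0.001, 0.002]
force: [5.1, -5.8, 1.1]
opening: 0.014
finger_force: 71.6
0.02760324050388249 [ 5.11518165 -5.76884034  1.11526011]
[(array([228. , 255.1,  16.4,  29.3]), 0.68), (array([363.8, 235.1,  13.4,  20.1]), 0.49)]
[ 75  76  79  75  73  79  74  78  79  76  76  76  84  77  81  80  74  77
  73  97 152 153 151 149 152 151 150 148 151 151 150 149 148 153 155] [ 29  20  20  30  26  22  22  29  24  21  22  19  10  93 172 191 182 184
 179 182 184 199  77  15  11  20  25  28  17  22  26  28  30  15  16]
the job is handed in; nothing more can be done
None
```

The job is handed in: the cameras show the weight hanging by its ring on the free middle peg, and the gripper is still holding the lock slide at the mark, pulled out about 27.6 mm by the gripper's travel (28 mm is level with the mark).

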